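# Fit the idler roller and hold the tape tensioner back

### The arm

A 7-joint arm with a two-finger parallel gripper is mounted at the origin on a cart in front of the work surface, level with it; the furniture and walls round the work are solid. World frame = base frame: x ahead of the robot, y to its left, z up, the work surface at z = 0. Lengths are in m, angles in rad, forces in N, time in s.
With the tool pointing down it reaches from about 0.425 to 0.925 m from the base axis. Payload 6.8 kg.
Tool frame: the origin (TCP) lies at the very end of the fingers, on their centre line; the grasp point (between the pads) lies 19 mm behind it; z points along the fingers, y is the line along which they close (so a half turn about z gives the same grasp; the last joint's range is limited). The gripper opens to 85 mm and grips with 20 to 120 N. Pads are 22 mm wide; open, the fingers measure 114 mm over their backs; the gripper's body (76 mm by 85 mm) begins 54 mm behind the grasp point. The pads swing forward as they close: fully open they stand 13 mm farther back than shut.
Start: joints at [1.114, 0.477, 0.022, 1.555, -0.011, 1.109, -0.083], TCP at [0.231, -0.634, 0.231] pointing down, gripper open.
Joint ranges: [-2.96, 2.96], [-0.34, 2.1], [-1.41, 1.46], [0.24, 2.44], [-1.37, 4.51], [0.17, 1.92], [-2.96, 2.96]. Speed limits (rad/s): [2.39, 2.39, 3.14, 3.14, 3.14, 3.14, 3.14].

### API

Orientations are given as a rotation vector (axis times angle).
In Python, from bench import r gives the robot as it stands.
- The arm moves only by the shell command python3 -m jog 'ROWS' [FORCE]. ROWS is JSON, a list of rows, each an object of numbers: "fingers": the finger opening in m, from 0 to 0.0854; "x", "y", "z": the shift along the tool's x, y, z in m; "rx", "ry", "rz": the turn, a rotation vector about the tool's x, y, z in degrees. In form: [{"fingers": .., "x": .., "y": .., "z": .., "rx": .., "ry": .., "rz": ..}, ...]. A call has 1 to 8 rows; each row shifts and turns the commanded pose from where the row before left it, along the tool's axes as they then stand; what a row does not reach is not made up. A row lasts 1/8 s, in which the tool goes at most 62.5 mm and 10.7 degrees, less where a joint would pass 70% of its speed; a pose out of reach is approached as far as the arm can. A call is refused whole if a number of a shift passes 0.0625 or a number of a turn 10.7, either way. A call with a gripper value outside its range is refused whole. The fingers move at their own pace and stop on an object; FORCE is the grip in N (left out, the last holds). Time passes only in rows, so rows that do not move let the fingers close. It gives the time, the measured TCP pose, the force, the opening and the grip force at its end, in the units of the state.
- r.get_obs(): the state, without advancing time (a new reading comes with each control period).
- r.grab_frame(name): name is "side" or "top"; returns (picture, depth): 384x512x3 uint8, red, green, blue; 384x512 float32, m along the optical axis (not along the pixel's ray), 0 where there is no reading.
- r.get_calibration(name): a dict with "mtx" (3x3 intrinsics, pixels), "dist" ([k1, k2, p1, p2, k3] as OpenCV has them; the pictures are not rectified), "extrinsics" (4x4, takes a point from camera to world coordinates). Camera axes: x right, y down, z forward; pixel columns grow to the right and rows downward; lengths in m; the calibration is good to about 2 mm. A picture is of the moment at which its call begins. get_calibration takes no time and is no camera call.
- r.hand_in(): hands the job in; it is judged then, once.
Trained networks look in the newest picture that a camera, given by its name, has taken for a name from the list of things; names that differ only in an ending like _2 or _b are one class to them, and where a whole thing is asked for, a point or a joint stands for the part that bears it (a point fixed in the world has none). Each returns a list of dicts, best first, with "score" (0 to 1); they miss things now and then, are a little off and sometimes report something else, mostly with a low value. They report only what shows in the picture. A call takes as long as a camera call. They do not tell look-alikes from the thing itself.
- r.search_frame(target, camera): "xyz" ([x, y, z] in m, in world coordinates, good to about 4 mm: the middle of the surface that is visible of it).
- r.landmark_of(target, camera): "xyz" ([x, y, z] in m, in world coordinates, good to about 4 mm: a listed point, or the origin of a listed thing).
The state is a dict: "clock": time; "joints": joint angles; "qvel": joint speeds; "tau": joint torques, N m; "tcp_pos": TCP position; "orientation": TCP orientation; "contact_force": force on the tool from outside, world axes, zero at the start; "moment": the same for the moment, N m; "grip_width": finger opening in m; "gripper_force": force on a finger pad.
Only numpy, scipy, OpenCV 4.12 (cv2) and the standard library are available. Lean on these libraries where they do the work, as an engineer would, in place of code of your own. Each camera call takes 0.05 s, during which the arm holds its last target. There are 200 camera calls.

### The job

Slip the loose white idler roller, flange down, over the steel pin of the tape tensioner's arm and let go of it. Then push the sprung arm back by its red upright handle, away from you, past the ratchet click and on to its rear rubber stop, and finish while still holding it there by the handle so that the tape can be threaded; letting go would let it spring forward. Leave the white tin alone.

Things in the scene. Friction and masses are not known exactly. Their poses are not given: they have to be found in the camera images.
- roller_centre (a point): centre (half-way up) of the loose idler roller: a white plastic tube, 38 mm outside diameter, 40 mm tall, bore 20 mm right through, with a blue flange 46 mm in diameter and 4 mm thick at its lower end; it stands upright on the bench, about 60 g, z axis up along the bore
- pin_seat (a point): point on the axis of the arm's steel pin, 20 mm above the arm's top face: where the roller's centre is when the roller is seated, z up. The pin is 14 mm in diameter and 50 mm tall with a tapered tip; it stands on the arm (arm's top face 30 mm above the bench), so its tip is 30 mm above this point. It moves with the arm
- handle_centre (a point): centre of the red handle, a round, freely revolving upright post 16 mm in diameter (20 mm at foot and top) and 70 mm tall, standing on the arm's end from 30 to 100 mm above the bench, 145 mm from the pivot and 67 mm beyond the pin. It moves with the arm
- handle: the same red handle; origin at the middle of its foot, 30 mm above the bench
- pivot_axis (a point): the arm's upright pivot axis, at the height of the arm's top face (30 mm above the bench). The arm is a level aluminium bar 16 mm wide from here to the handle
- tensioner (a joint): angle of the arm about the pivot in rad: 0 at the front rubber stop where the spring keeps it, growing as the arm is pushed back (clockwise seen from above), 0.70 at the rear rubber stop. At the handle the spring pushes forward with about 3 N at 0, 7 N at 0.70, plus some 1 to 2 N while the pawl is being lifted. The ratchet clicks at about 0.45; let go after that, the arm springs forward to about 0.42, where the pawl catches it
- pawl (a joint): travel in m of the brass sprung pawl slider at the pivot end of the stand: 0 when dropped in, up to about 0.006 while the arm's tooth lifts it, back to 0 after the click
- stand: the tensioner's blue base plate, fixed to the bench, 130 mm (its x) by 220 mm (its y) and 10 mm thick, origin at the centre of its underside; the pivot is at its -y end, the handle at its +y end, and the arm is pushed back toward its +x side
- tin: white round tin standing on the bench, 68 mm in diameter and 34 mm tall, a bystander; origin at the centre of its underside
- roller: the roller itself; origin at the centre of its underside, flange end
There are look-alikes about, which are no part of the job. Leave any green, pink or yellow look-alike of the roller alone.

How it is judged:
By the outcome, as a careful person would: the job done as asked, in the order asked, and still so for the second after the job is handed in, while the arm keeps its last pose, push and grip.
It also fails if it takes over 54 s, if anything falls off the work surface, if the arm or the gripper's body presses on something with over 40 N, if the wrist force passes 120 N, or if a joint passes its speed limit or range.

## Working session

There is one attempt and no reset: what is moved stays moved. The work goes in short steps, Python scripts to look and compute and a shell command to move; the robot and the scene stay as the last step left them, time stands still between calls to the robot, and variables do not carry over. Pictures are saved under pics/ and viewed, at most 10 in all, crops included, and the job is handed in when it is done.

```bash
mkdir -p pics; python3 - <<'E'
from bench import r
import cv2
for c in ("top","side"):
    im,d=r.grab_frame(c); cv2.imwrite(f"pics/{c}0.png",im[:,:,::-1])
    for t in ("roller_centre","pin_seat","handle_centre","pivot_axis","stand","tin"):
        print(c,t,[(round(float(e["score"]),2),[round(float(v),3) for v in e["xyz"]]) for e in r.landmark_of(t,c)[:5]])
o=r.get_obs(); print({k:o[k] for k in("clock","tcp_pos","orientation","contact_force","grip_width")})
E
```

```text
top roller_centre [(0.69, [0.477, 0.291, 0.019]), (0.64, [0.319, 0.214, 0.019]), (0.64, [0.454, 0.368, 0.017]), (0.47, [0.389, 0.292, 0.015])]
top pin_seat [(0.69, [0.521, 0.106, 0.05]), (0.46, [0.394, 0.29, 0.018])]
top handle_centre [(0.58, [0.511, 0.174, 0.067])]
top pivot_axis [(0.67, [0.531, 0.029, 0.03])]
top stand [(0.93, [0.54, 0.077, 0.0])]
top tin [(0.71, [0.489, -0.251, 0.002]), (0.42, [0.513, 0.172, 0.065])]
side roller_centre [(0.89, [0.313, 0.218, 0.022]), (0.78, [0.481, 0.288, 0.017]), (0.74, [0.387, 0.294, 0.019]), (0.57, [0.452, 0.37, 0.017])]
side pin_seat [(0.58, [0.524, 0.108, 0.05])]
side handle_centre [(0.54, [0.514, 0.178, 0.031]), (0.49, [0.512, 0.177, 0.066])]
side pivot_axis [(0.73, [0.533, 0.034, 0.026]), (0.66, [0.523, 0.109, 0.053])]
side stand [(0.74, [0.539, 0.075, -0.005])]
side tin [(0.66, [0.488, -0.255, -0.003])]
{'clock': 0.7, 'tcp_pos': array([ 0.23070084, -0.63440108,  0.23135649]), 'orientation': array([3.09385372e+00, 5.44974754e-01, 7.85557429e-05]), 'contact_force': array([ 0.34055297,  0.52194105, -0.96108841]), 'grip_width': 0.08536328469501285}
```

View pics/top0.png

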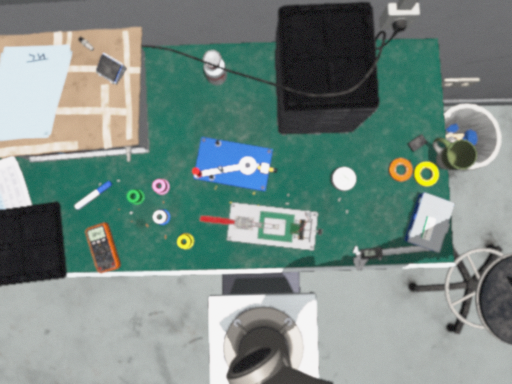

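View pics/side0.png

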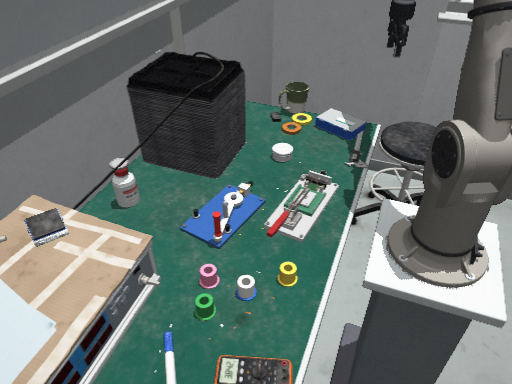

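Roller candidates (top picture): pink (161,186), green (135,197), white/blue (161,217), yellow (185,241). Other white round things are the tin (344,179) and the arm's pivot disc (248,165). By the description I choose white with blue flange at (161,217), about (0.389, 0.292). Next is one close crop to check it.

```bash
cat > h.py <<'E'
from bench import r
import numpy as np, cv2
from scipy.spatial.transform import Rotation as R
def cloud(c):
    im,d=r.grab_frame(c); k=r.get_calibration(c)
    H,W=d.shape; u,v=np.meshgrid(np.arange(W),np.arange(H))
    n=cv2.undistortPoints(np.stack([u,v],-1).reshape(-1,1,2).astype(np.float64),np.array(k["mtx"]),np.array(k["dist"])).reshape(H,W,2)
    P=np.dstack([n*d[...,None],d])@np.array(k["extrinsics"])[:3,:3].T+np.array(k["extrinsics"])[:3,3]
    P[d==0]=np.nan
    return im,P
def proj(c,p):
    k=r.get_calibration(c); E=np.linalg.inv(np.array(k["extrinsics"]))
    return cv2.projectPoints(np.atleast_2d(np.array(p,float)),cv2.Rodrigues(E[:3,:3])[0],E[:3,3],np.array(k["mtx"]),np.array(k["dist"]))[0].reshape(-1,2)
def totool(v):
    "world vector -> tool axes"
    return R.from_rotvec(r.get_obs()["orientation"]).inv().apply(v)
E
python3 - <<'E'
from h import *
out=[]
for c,b in (("top",(140,130,280,235)),("side",(175,170,315,310))):
    im,P=cloud(c)
    x0,y0,x1,y1=b; out.append(cv2.resize(im[y0:y1,x0:x1,::-1],(400,400*(y1-y0)//(x1-x0)),interpolation=cv2.INTER_CUBIC))
    print(c,proj(c,[[.389,.293,.02],[.522,.107,.05],[.522,.107,.08],[.512,.175,.1],[.532,.031,.03]]).round(1).tolist())
    hsv=cv2.cvtColor(im,cv2.COLOR_RGB2HSV)
    m=(abs(P[...,0]-.389)<.04)&(abs(P[...,1]-.293)<.04)&(P[...,2]>.034)
    q=P[m]; print("roller top",len(q),q.mean(0).round(4),q.min(0).round(3),q.max(0).round(3))
    m=(abs(P[...,0]-.512)<.03)&(abs(P[...,1]-.175)<.03)&(P[...,2]>.06); q=P[m]
    print("handle",len(q),q.mean(0).round(4),q.min(0).round(3),q.max(0).round(3))
    m=(abs(P[...,0]-.522)<.025)&(abs(P[...,1]-.107)<.025)&(P[...,2]>.045); q=P[m]
    print("pin",len(q),q.mean(0).round(4) if len(q) else 0)
    m=(P[...,0]>.6)&(P[...,0]<1)&(P[...,2]>.05)&(P[...,1]>-.3)&(P[...,1]<.2); q=P[m]; print("box",q.min(0).round(3),q.max(0).round(3))
h=max(o.shape[0] for o in out); out=[cv2.copyMakeBorder(o,0,h-o.shape[0],0,0,cv2.BORDER_CONSTANT) for o in out]
cv2.imwrite("pics/crop.png",np.hstack(out))
o=r.get_obs(); Rm=R.from_rotvec(o["orientation"]).as_matrix(); print(Rm.round(3))
E
```

```text
top [[160.9, 216.2], [221.7, 168.4], [220.7, 167.1], [195.7, 170.4], [247.9, 165.2]]
roller top 99 [0.3887 0.2935 0.0401] [0.372 0.275 0.034] [0.407 0.312 0.045]
handle 46 [0.5105 0.1748 0.0946] [0.503 0.166 0.062] [0.519 0.185 0.105]
pin 25 [0.5202 0.1084 0.0713]
box [ 0.624 -0.3    0.05 ] [0.93  0.2   0.292]
side [[246.1, 286.7], [225.8, 209.9], [225.3, 201.0], [216.7, 212.9], [234.4, 197.3]]
roller top 171 [0.3881 0.2952 0.0396] [0.37  0.274 0.034] [0.407 0.313 0.044]
handle 108 [0.5102 0.1797 0.0852] [0.503 0.168 0.06 ] [0.522 0.186 0.102]
pin 61 [0.5203 0.1135 0.0641]
box [ 0.625 -0.3    0.05 ] [0.934 0.2   0.537]
[[ 0.94   0.342  0.   ]
 [ 0.342 -0.94  -0.   ]
 [-0.     0.    -1.   ]]
```

View pics/crop.png

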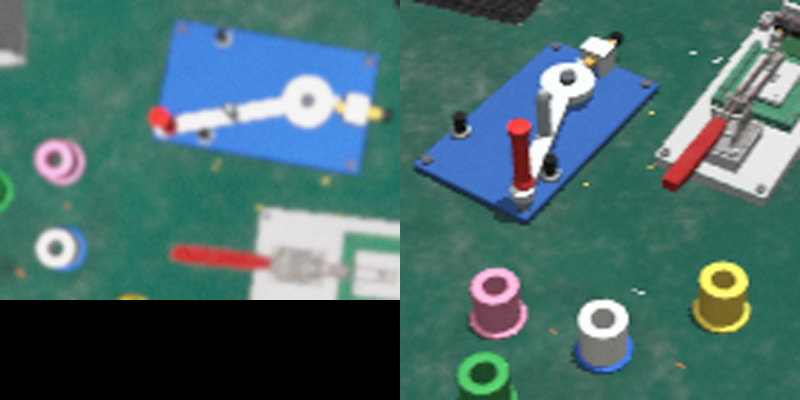

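White flanged roller (crop (600,335) side, (57,248) top) confirmed; the pin is bare and the arm is at the front stop. Turn first so tool x = world y and tool y = world x.

```bash
python3 -m jog '[{"rz":-10,"fingers":0.062},{"rz":-10},{"rz":-10},{"rz":-10},{"rz":-10},{"rz":-10},{"rz":-10}]' 40 && python3 -m jog '[{"x":0.042,"y":0.04},{"x":0.042,"y":0.04},{"x":0.042,"y":0.04},{"x":0.042,"y":0.04},{"x":0.042,"y":0.04},{"x":0.055,"y":0.012},{"x":0.055,"y":0.012},{"x":0.055,"y":0.012}]'
```

```text
validation failed for argument at $[0]...
```

```bash
python3 -m jog '[{"fingers":0.062,"x":0,"y":0,"z":0,"rx":0,"ry":0,"rz":-10},{"fingers":0.062,"x":0,"y":0,"z":0,"rx":0,"ry":0,"rz":-10},{"fingers":0.062,"x":0,"y":0,"z":0,"rx":0,"ry":0,"rz":-10},{"fingers":0.062,"x":0,"y":0,"z":0,"rx":0,"ry":0,"rz":-10},{"fingers":0.062,"x":0,"y":0,"z":0,"rx":0,"ry":0,"rz":-10},{"fingers":0.062,"x":0,"y":0,"z":0,"rx":0,"ry":0,"rz":-10},{"fingers":0.062,"x":0,"y":0,"z":0,"rx":0,"ry":0,"rz":-10}]' 40
```

```text
clock: 1.68
tcp_pos: [0.2306, -0.6344, 0.2314]
orientation: [2.216, 2.227, -0.0]
contact_force: [1.0, 0.1, -0.8]
grip_width: 0.0624
gripper_force: 0.0
```

```bash
python3 -m jog '[{"fingers":0.062,"x":0.042,"y":0.04,"z":0,"rx":0,"ry":0,"rz":0},{"fingers":0.062,"x":0.042,"y":0.04,"z":0,"rx":0,"ry":0,"rz":0},{"fingers":0.062,"x":0.042,"y":0.04,"z":0,"rx":0,"ry":0,"rz":0},{"fingers":0.062,"x":0.042,"y":0.04,"z":0,"rx":0,"ry":0,"rz":0},{"fingers":0.062,"x":0.042,"y":0.04,"z":0,"rx":0,"ry":0,"rz":0},{"fingers":0.062,"x":0.055,"y":0.012,"z":0,"rx":0,"ry":0,"rz":0},{"fingers":0.062,"x":0.055,"y":0.012,"z":0,"rx":0,"ry":0,"rz":0},{"fingers":0.062,"x":0.055,"y":0.012,"z":0,"rx":0,"ry":0,"rz":0}]'
python3 -m jog '[{"fingers":0.062,"x":0.06,"y":0,"z":0,"rx":0,"ry":0,"rz":0},{"fingers":0.062,"x":0.06,"y":0,"z":0,"rx":0,"ry":0,"rz":0},{"fingers":0.062,"x":0.06,"y":0,"z":0,"rx":0,"ry":0,"rz":0},{"fingers":0.062,"x":0.06,"y":0,"z":0,"rx":0,"ry":0,"rz":0},{"fingers":0.062,"x":0.06,"y":0,"z":0,"rx":0,"ry":0,"rz":0},{"fingers":0.062,"x":0.06,"y":0,"z":0,"rx":0,"ry":0,"rz":0}]'
```

```text
clock: 2.68
tcp_pos: [0.4672, -0.2577, 0.2315]
orientation: [2.221, 2.221, 0.0]
contact_force: [1.1, -0.5, -0.2]
grip_width: 0.0619
gripper_force: 0.0
clock: 3.42
tcp_pos: [0.4669, 0.1022, 0.2318]
orientation: [2.222, 2.22, 0.001]
contact_force: [1.2, -1.3, 0.3]
grip_width: 0.0617
gripper_force: 0.0
```

```bash
python3 -m jog '[{"fingers":0.062,"x":0.048,"y":-0.0195,"z":0,"rx":0,"ry":0,"rz":0},{"fingers":0.062,"x":0.048,"y":-0.0195,"z":0,"rx":0,"ry":0,"rz":0},{"fingers":0.062,"x":0.048,"y":-0.0195,"z":0,"rx":0,"ry":0,"rz":0},{"fingers":0.062,"x":0.048,"y":-0.0195,"z":0,"rx":0,"ry":0,"rz":0},{"fingers":0.062,"x":0,"y":0,"z":0.06,"rx":0,"ry":0,"rz":0},{"fingers":0.062,"x":0,"y":0,"z":0.06,"rx":0,"ry":0,"rz":0},{"fingers":0.062,"x":0,"y":0,"z":0.03,"rx":0,"ry":0,"rz":0},{"fingers":0.062,"x":0,"y":0,"z":0,"rx":0,"ry":0,"rz":0}]'
python3 - <<'E'
from h import *
im,P=cloud("side"); x0,y0,x1,y1=180,190,320,310
cv2.imwrite("pics/s2.png",cv2.resize(im[y0:y1,x0:x1,::-1],None,fx=4,fy=4,interpolation=cv2.INTER_CUBIC))
E
```

```text
clock: 4.42
tcp_pos: [0.3877, 0.2916, 0.0796]
orientation: [-2.221, -2.221, 0.007]
contact_force: [0.1, -0.1, 1.2]
grip_width: 0.0618
gripper_force: 0.0
```

View pics/s2.png

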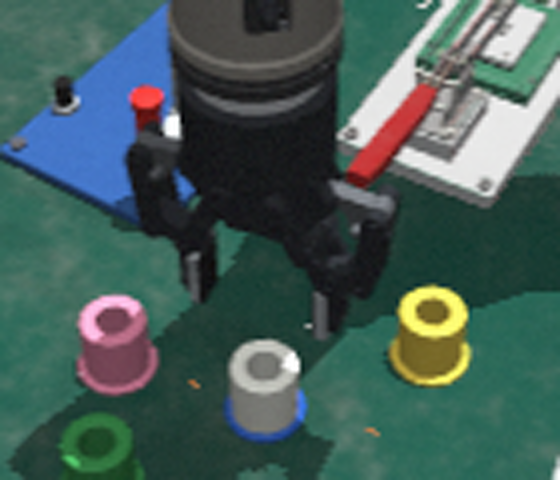

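The open fingers straddle the white roller at (265,385), with the pink one (115,345) and the yellow one (432,335) clear. Descending and gripping.

```bash
python3 -m jog '[{"fingers":0.062,"x":0.002,"y":0.001,"z":0.03,"rx":0,"ry":0,"rz":0},{"fingers":0.062,"x":0,"y":0,"z":0.025,"rx":0,"ry":0,"rz":0},{"fingers":0.062,"x":0,"y":0,"z":0.01,"rx":0,"ry":0,"rz":0},{"fingers":0.03,"x":0,"y":0,"z":0,"rx":0,"ry":0,"rz":0},{"fingers":0.03,"x":0,"y":0,"z":0,"rx":0,"ry":0,"rz":0},{"fingers":0.03,"x":0,"y":0,"z":0,"rx":0,"ry":0,"rz":0},{"fingers":0.03,"x":0,"y":0,"z":0,"rx":0,"ry":0,"rz":0}]' 40
python3 -m jog '[{"fingers":0.03,"x":0,"y":0,"z":-0.04,"rx":0,"ry":0,"rz":0},{"fingers":0.03,"x":0,"y":0,"z":-0.06,"rx":0,"ry":0,"rz":0},{"fingers":0.03,"x":0,"y":0,"z":-0.06,"rx":0,"ry":0,"rz":0},{"fingers":0.03,"x":-0.04,"y":0.03,"z":0,"rx":0,"ry":0,"rz":0},{"fingers":0.03,"x":-0.04,"y":0.03,"z":0,"rx":0,"ry":0,"rz":0},{"fingers":0.03,"x":-0.04,"y":0.03,"z":0,"rx":0,"ry":0,"rz":0},{"fingers":0.03,"x":-0.04,"y":0.03,"z":0,"rx":0,"ry":0,"rz":0},{"fingers":0.03,"x":0,"y":0,"z":0,"rx":0,"ry":0,"rz":0}]'
python3 - <<'E'
from h import *
o=r.get_obs();print(o["tcp_pos"].round(4),o["orientation"].round(4))
im,P=cloud("side"); x0,y0,x1,y1=150,120,290,240
cv2.imwrite("pics/s3.png",cv2.resize(im[y0:y1,x0:x1,::-1],None,fx=4,fy=4,interpolation=cv2.INTER_CUBIC))
print(r.landmark_of("roller_centre","side")[:4])
E
```

```text
clock: 5.35
tcp_pos: [0.3908, 0.2952, 0.0177]
orientation: [2.222, 2.22, 0.003]
contact_force: [-0.9, 0.2, 7.8]
grip_width: 0.0373
gripper_force: 40.4
clock: 6.35
tcp_pos: [0.5123, 0.1301, 0.1766]
orientation: [2.229, 2.211, -0.0]
contact_force: [1.0, 0.6, -0.6]
grip_width: 0.0371
gripper_force: 40.5
[0.5123 0.1301 0.1766] [ 2.2291  2.2112 -0.    ]
[{'xyz': [0.4514, 0.3708, 0.0193], 'score': 0.71}, {'xyz': [0.4798, 0.2896, 0.0209], 'score': 0.63}]
```

View pics/s3.png

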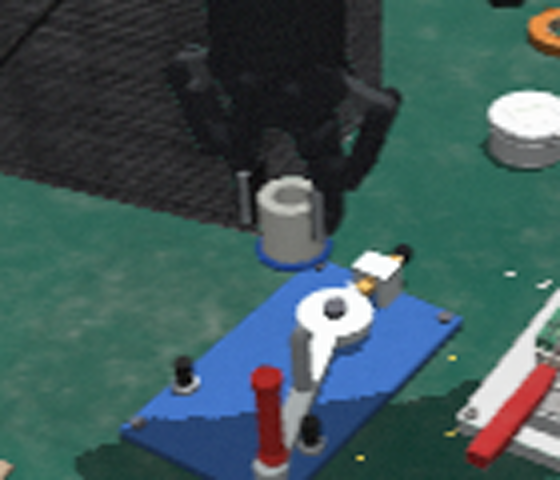

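Roller held upright at (292,220), pin below at (300,355). Moving to just above the pin tip.

```bash
python3 -m jog '[{"fingers":0.03,"x":-0.0195,"y":0.012,"z":0,"rx":0,"ry":0,"rz":0},{"fingers":0.03,"x":0,"y":0,"z":0.04,"rx":0,"ry":0,"rz":0},{"fingers":0.03,"x":0,"y":0,"z":0.03,"rx":0,"ry":0,"rz":0},{"fingers":0.03,"x":0,"y":0,"z":0,"rx":0,"ry":0,"rz":0},{"fingers":0.03,"x":0,"y":0,"z":0,"rx":0,"ry":0,"rz":0}]' 40
python3 - <<'E'
from h import *
o=r.get_obs();t=o["tcp_pos"];print(t.round(4))
out=[]
for c in("side","top"):
    im,P=cloud(c); print(c,"cam",np.array(r.get_calibration(c)["extrinsics"])[:3,3].round(2))
    for n in("roller_centre","pin_seat"): print(n,[(round(float(e["score"]),2),np.round(e["xyz"],4).tolist()) for e in r.landmark_of(n,c)[:5]])
    u,v=proj(c,[t+[0,0,-.02]])[0].astype(int); s=im[v-30:v+30,u-40:u+40,::-1]
    print(c,u-40,v-30); out.append(cv2.resize(s,None,fx=5,fy=5,interpolation=cv2.INTER_CUBIC))
    # predicted pin tip, pin base, roller bottom circle centre, top
    print(proj(c,[[.5215,.1084,.08],[.5215,.1084,.03],t+[0,0,-.0177],t+[0,0,.0223]]).round(1).tolist())
    m=(np.linalg.norm(P[...,:2]-t[:2],axis=-1)<.026)&(P[...,2]>t[2]-.02)&(P[...,2]<t[2]+.024); q=P[m]; print(len(q),q.mean(0).round(4))
cv2.imwrite("pics/c4.png",np.hstack(out))
E
```

```text
clock: 7.08
tcp_pos: [0.5222, 0.1164, 0.1076]
orientation: [2.219, 2.223, 0.003]
contact_force: [1.1, -0.9, -0.9]
grip_width: 0.0369
gripper_force: 40.5
[0.5222 0.1164 0.1076]
side cam [0.16 0.81 0.75]
roller_centre [(0.89, [0.4507, 0.3736, 0.0173]), (0.81, [0.3148, 0.2177, 0.0209]), (0.75, [0.519, 0.1152, 0.1079]), (0.63, [0.4799, 0.2907, 0.0207]), (0.45, [0.5266, 0.1079, 0.0513])]
pin_seat [(0.79, [0.5251, 0.1083, 0.0511]), (0.72, [0.542, 0.0806, -0.0006])]
side 183 170
[[225.2, 201.4], [226.1, 216.0], [223.4, 200.3], [222.6, 187.8]]
327 [0.5211 0.1236 0.1149]
top cam [0.37 0.01 1.2 ]
roller_centre [(0.75, [0.4771, 0.2921, 0.0173]), (0.63, [0.4535, 0.3695, 0.0169]), (0.45, [0.3177, 0.2139, 0.0201])]
pin_seat []
top 177 136
[[220.2, 167.3], [221.8, 169.5], [217.1, 166.6], [215.6, 164.6]]
0 [nan nan nan]<stdin>:11: RuntimeWarning: Mean of empty slice.
  ret = um.true_divide(
```

View pics/c4.png

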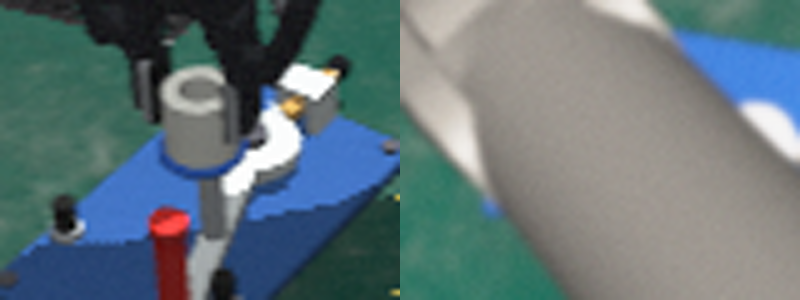

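Roller bottom (crop (202,165)) sits just left and farther forward than the pin (213,210). The depth cloud puts the pin axis at about (0.522, 0.1087), so shift about -7 mm in y and ease down.

```bash
python3 -m jog '[{"fingers":0.03,"x":-0.007,"y":0,"z":0,"rx":0,"ry":0,"rz":0},{"fingers":0.03,"x":0,"y":0,"z":0,"rx":0,"ry":0,"rz":0},{"fingers":0.03,"x":0,"y":0,"z":0,"rx":0,"ry":0,"rz":0}]' 40
python3 - <<'E'
from h import *
o=r.get_obs();t=o["tcp_pos"];print(t.round(4))
im,P=cloud("side")
s=im[165:245,180:280,::-1]
cv2.imwrite("pics/c5.png",cv2.resize(s,None,fx=7,fy=7,interpolation=cv2.INTER_CUBIC))
d=np.array([.457,-.889])
m=(np.linalg.norm(P[...,:2]-[.522,.109],axis=-1)<.014)&(P[...,2]>.038)&(P[...,2]<.072); q=P[m]; print("pin",len(q),q.mean(0).round(4),(q[:,:2].mean(0)+.0055*d).round(4))
w=P[...,:2]-t[:2]; perp=w@[.889,.457]
m=(abs(perp)<.006)&(np.linalg.norm(w,axis=-1)<.03)&(P[...,2]>t[2]-.012)&(P[...,2]<t[2]+.015);q=P[m];print("rollerfront",len(q),(q.mean(0)[:2]+.0187*d).round(4))
v,u=np.nonzero((np.linalg.norm(w,axis=-1)<.03)&(P[...,2]>t[2]-.02)&(P[...,2]<t[2]-.006)); print("flange cols",u.min(),u.max(),proj("side",t+[0,0,-.0157]).round(1))
E
```

```text
clock: 7.75
tcp_pos: [0.5219, 0.1079, 0.1063]
orientation: [2.222, 2.221, 0.0]
contact_force: [0.4, -0.4, -0.3]
grip_width: 0.037
gripper_force: 40.5
[0.5219 0.1079 0.1063]
pin 54 [0.5198 0.1141 0.0549] [0.5223 0.1092]
rollerfront 51 [0.5258 0.0993]
flange cols 217 234 [[224.9 198. ]]
```

View pics/c5.png

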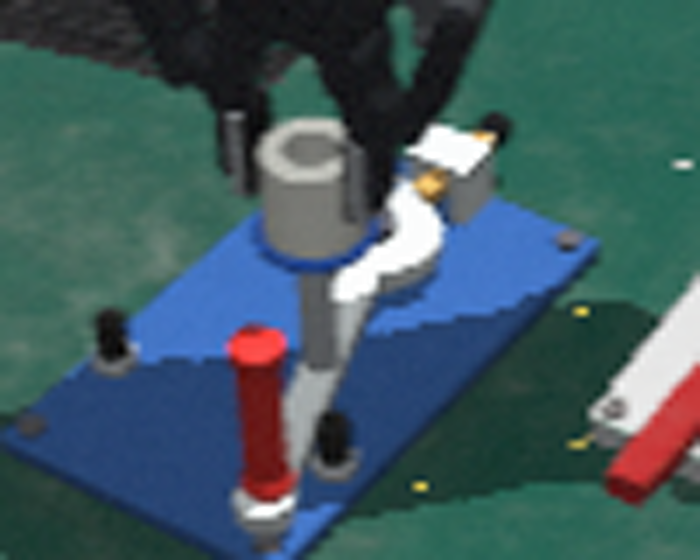

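```bash
python3 - <<'E'
from h import *
t=r.get_obs()["tcp_pos"]
im,P=cloud("side"); d=np.array([.457,-.889])
w=P[...,:2]-t[:2]; al=w@d
for v in range(184,212,2):
    print(v,[(int(1000*al[v,u]),int(1000*(P[v,u,2]))) for u in (221,223,225,227)])
E
```

```text
184 [(9, 128), (10, 127), (14, 123), (11, 125)]
186 [(5, 125), (10, 121), (12, 119), (9, 121)]
188 [(-4, 127), (10, 114), (11, 113), (-8, 129)]
190 [(-13, 128), (-13, 128), (-13, 127), (-12, 126)]
192 [(-15, 123), (-16, 124), (-18, 124), (-15, 122)]Traceback (most recent call last):
  File "<stdin>", line 6, in <module>
ValueError: cannot convert float NaN to integer
```

```bash
python3 -m jog '[{"fingers":0.03,"x":0.0015,"y":0.0005,"z":0.006,"rx":0,"ry":0,"rz":0},{"fingers":0.03,"x":0,"y":0,"z":0.006,"rx":0,"ry":0,"rz":0},{"fingers":0.03,"x":0,"y":0,"z":0.006,"rx":0,"ry":0,"rz":0},{"fingers":0.03,"x":0,"y":0,"z":0.004,"rx":0,"ry":0,"rz":0},{"fingers":0.03,"x":0,"y":0,"z":0,"rx":0,"ry":0,"rz":0}]' 40
```

```text
clock: 8.48
tcp_pos: [0.5221, 0.1095, 0.0839]
orientation: [-2.221, -2.221, 0.001]
contact_force: [0.0, 0.9, -0.6]
grip_width: 0.0368
gripper_force: 40.5
```

It is 14 mm over the tip with no force, so it is on the pin. Continuing down.

```bash
python3 -m jog '[{"fingers":0.03,"x":0,"y":0,"z":0.008,"rx":0,"ry":0,"rz":0},{"fingers":0.03,"x":0,"y":0,"z":0.008,"rx":0,"ry":0,"rz":0},{"fingers":0.03,"x":0,"y":0,"z":0.008,"rx":0,"ry":0,"rz":0},{"fingers":0.03,"x":0,"y":0,"z":0.006,"rx":0,"ry":0,"rz":0},{"fingers":0.03,"x":0,"y":0,"z":0.003,"rx":0,"ry":0,"rz":0},{"fingers":0.03,"x":0,"y":0,"z":0.001,"rx":0,"ry":0,"rz":0},{"fingers":0.03,"x":0,"y":0,"z":0,"rx":0,"ry":0,"rz":0}]' 40
```

```text
clock: 9.35
tcp_pos: [0.5226, 0.1096, 0.0504]
orientation: [2.222, 2.221, 0.0]
contact_force: [-0.5, -0.0, -0.4]
grip_width: 0.037
gripper_force: 40.5
```

```bash
python3 -m jog '[{"fingers":0.03,"x":0,"y":0,"z":0.002,"rx":0,"ry":0,"rz":0},{"fingers":0.03,"x":0,"y":0,"z":0,"rx":0,"ry":0,"rz":0},{"fingers":0.06,"x":0,"y":0,"z":0,"rx":0,"ry":0,"rz":0},{"fingers":0.06,"x":0,"y":0,"z":0,"rx":0,"ry":0,"rz":0},{"fingers":0.06,"x":0,"y":0,"z":0,"rx":0,"ry":0,"rz":0},{"fingers":0.06,"x":0,"y":0,"z":-0.02,"rx":0,"ry":0,"rz":0},{"fingers":0.06,"x":0,"y":0,"z":-0.03,"rx":0,"ry":0,"rz":0},{"fingers":0.06,"x":0,"y":0,"z":-0.03,"rx":0,"ry":0,"rz":0}]' 40
python3 -m jog '[{"fingers":0.06,"x":0.033,"y":-0.005,"z":0,"rx":0,"ry":0,"rz":0},{"fingers":0.06,"x":0.034,"y":-0.005,"z":0,"rx":0,"ry":0,"rz":0},{"fingers":0.06,"x":0,"y":0,"z":0,"rx":0,"ry":0,"rz":0}]'
python3 - <<'E'
from h import *
im,P=cloud("side")
cv2.imwrite("pics/c6.png",cv2.resize(im[165:245,180:280,::-1],None,fx=6,fy=6,interpolation=cv2.INTER_CUBIC))
for n in("roller_centre","pin_seat","handle_centre"): print(n,[(round(float(e["score"]),2),np.round(e["xyz"],4).tolist()) for e in r.landmark_of(n,"side")[:5]])
E
```

```text
clock: 10.35
tcp_pos: [0.5225, 0.1098, 0.1304]
orientation: [2.221, 2.221, 0.001]
contact_force: [0.7, 0.6, -0.7]
grip_width: 0.0603
gripper_force: 0.0
clock: 10.72
tcp_pos: [0.512, 0.1802, 0.1302]
orientation: [-2.216, -2.226, -0.005]
contact_force: [-0.4, -0.0, 0.6]
grip_width: 0.0597
gripper_force: 0.0
roller_centre [(0.77, [0.3148, 0.2158, 0.0228]), (0.67, [0.4789, 0.2894, 0.0165]), (0.59, [0.518, 0.1092, 0.0492]), (0.56, [0.4522, 0.3729, 0.0156])]
pin_seat [(0.67, [0.5246, 0.109, 0.0513])]
handle_centre [(0.57, [0.5119, 0.1737, 0.0652])]
```

View pics/c6.png

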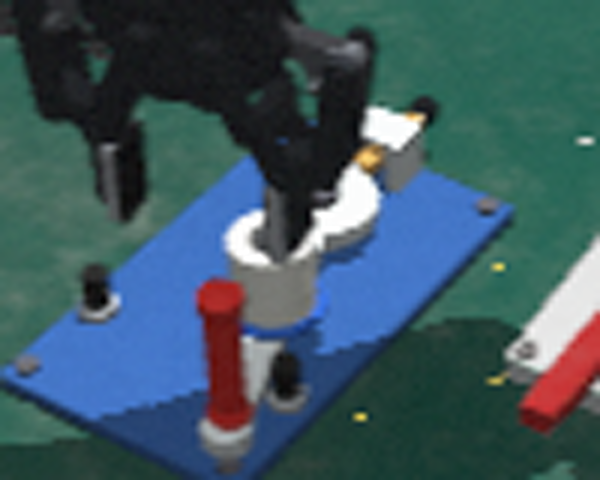

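Roller seated on the pin with its flange on the arm at (275,275); the handle at (222,350) is below the open fingers. Lowering over the handle and gripping.

```bash
python3 -m jog '[{"fingers":0.06,"x":-0.004,"y":0,"z":0.02,"rx":0,"ry":0,"rz":0},{"fingers":0.06,"x":0,"y":0,"z":0.03,"rx":0,"ry":0,"rz":0},{"fingers":0.06,"x":0,"y":0,"z":0.03,"rx":0,"ry":0,"rz":0},{"fingers":0.005,"x":0,"y":0,"z":0,"rx":0,"ry":0,"rz":0},{"fingers":0.005,"x":0,"y":0,"z":0,"rx":0,"ry":0,"rz":0},{"fingers":0.005,"x":0,"y":0,"z":0,"rx":0,"ry":0,"rz":0},{"fingers":0.005,"x":0,"y":0,"z":0,"rx":0,"ry":0,"rz":0},{"fingers":0.005,"x":0,"y":0,"z":0,"rx":0,"ry":0,"rz":0}]' 50
python3 -m jog '[{"fingers":0.005,"x":0,"y":0,"z":0,"rx":0,"ry":0,"rz":0},{"fingers":0.005,"x":0,"y":0,"z":0,"rx":0,"ry":0,"rz":0}]'
python3 - <<'E'
import numpy as np
from bench import r
t=r.get_obs()["tcp_pos"][:2]
pin=np.array([.5225,.1095])
dirn=(t-pin)/np.linalg.norm(t-pin); print(t,np.linalg.norm(t-pin))
# pivot from handle estimate, dir from measured pivot/handle fit
d=np.array([-.14,.99]);piv=t-.145*d; a0=np.arctan2(d[1],d[0]); p=t
for a in np.arange(.1,.75,.1): q=piv+.145*np.array([np.cos(a0-a),np.sin(a0-a)]); print(round(a,2),q.round(4),"tool x,y",(q-p)[::-1].round(4)); p=q
E
```

```text
clock: 11.92
tcp_pos: [0.5126, 0.1726, 0.0495]
orientation: [2.221, 2.22, 0.001]
contact_force: [-3.1, -0.4, 6.6]
grip_width: 0.0153
gripper_force: 48.8
clock: 12.18
tcp_pos: [0.5126, 0.1726, 0.0495]
orientation: [2.221, 2.221, 0.001]
contact_force: [-2.6, -0.5, 6.5]
grip_width: 0.0155
gripper_force: 48.8
[0.51263894 0.17264607] 0.06391140015431532
0.1 [0.5271 0.174 ] tool x,y [0.0013 0.0144]
0.2 [0.5416 0.1738] tool x,y [-0.0001  0.0145]
0.3 [0.556  0.1723] tool x,y [-0.0016  0.0144]
0.4 [0.5701 0.1692] tool x,y [-0.003   0.0142]
0.5 [0.584  0.1648] tool x,y [-0.0044  0.0138]
0.6 [0.5972 0.1591] tool x,y [-0.0058  0.0133]
0.7 [0.6099 0.152 ] tool x,y [-0.0071  0.0127]
```

```bash
python3 -m jog '[{"fingers":0.005,"x":0.001,"y":0.007,"z":0,"rx":0,"ry":0,"rz":0},{"fingers":0.005,"x":0.0005,"y":0.007,"z":0,"rx":0,"ry":0,"rz":0},{"fingers":0.005,"x":0,"y":0.007,"z":0,"rx":0,"ry":0,"rz":0},{"fingers":0.005,"x":0,"y":0.007,"z":0,"rx":0,"ry":0,"rz":0},{"fingers":0.005,"x":-0.0005,"y":0.007,"z":0,"rx":0,"ry":0,"rz":0},{"fingers":0.005,"x":-0.001,"y":0.007,"z":0,"rx":0,"ry":0,"rz":0},{"fingers":0.005,"x":-0.001,"y":0.007,"z":0,"rx":0,"ry":0,"rz":0},{"fingers":0.005,"x":-0.002,"y":0.007,"z":0,"rx":0,"ry":0,"rz":0}]' 50
```

```text
clock: 13.18
tcp_pos: [0.5676, 0.17, 0.0494]
orientation: [-2.221, -2.222, 0.001]
contact_force: [-6.9, -0.5, 7.7]
grip_width: 0.0154
gripper_force: 49.0
```

```bash
python3 -m jog '[{"fingers":0.005,"x":-0.0015,"y":0.006,"z":0,"rx":0,"ry":0,"rz":0},{"fingers":0.005,"x":-0.002,"y":0.006,"z":0,"rx":0,"ry":0,"rz":0},{"fingers":0.005,"x":-0.002,"y":0.006,"z":0,"rx":0,"ry":0,"rz":0},{"fingers":0.005,"x":-0.0025,"y":0.006,"z":0,"rx":0,"ry":0,"rz":0},{"fingers":0.005,"x":-0.0025,"y":0.006,"z":0,"rx":0,"ry":0,"rz":0},{"fingers":0.005,"x":-0.002,"y":0.004,"z":0,"rx":0,"ry":0,"rz":0},{"fingers":0.005,"x":0,"y":0,"z":0,"rx":0,"ry":0,"rz":0}]' 50
```

```text
clock: 14.05
tcp_pos: [0.6012, 0.1572, 0.0494]
orientation: [-2.221, -2.221, 0.003]
contact_force: [-8.4, -0.8, 9.2]
grip_width: 0.015
gripper_force: 49.1
```

```bash
python3 -m jog '[{"fingers":0.005,"x":-0.002,"y":0.003,"z":0,"rx":0,"ry":0,"rz":0},{"fingers":0.005,"x":-0.002,"y":0.003,"z":0,"rx":0,"ry":0,"rz":0},{"fingers":0.005,"x":0,"y":0,"z":0,"rx":0,"ry":0,"rz":0},{"fingers":0.005,"x":0,"y":0,"z":0,"rx":0,"ry":0,"rz":0}]' 50
python3 -m jog '[{"fingers":0.005,"x":-0.001,"y":0.002,"z":0,"rx":0,"ry":0,"rz":0},{"fingers":0.005,"x":0,"y":0,"z":0,"rx":0,"ry":0,"rz":0},{"fingers":0.005,"x":0,"y":0,"z":0,"rx":0,"ry":0,"rz":0}]' 50
```

```text
clock: 14.55
tcp_pos: [0.6069, 0.154, 0.0494]
orientation: [-2.22, -2.221, 0.002]
contact_force: [-8.0, 0.4, 8.3]
grip_width: 0.0151
gripper_force: 49.0
clock: 14.92
tcp_pos: [0.6088, 0.1529, 0.0494]
orientation: [-2.22, -2.221, 0.002]
contact_force: [-8.7, 0.2, 8.9]
grip_width: 0.0156
gripper_force: 49.0
```

```bash
python3 -m jog '[{"fingers":0.005,"x":-0.001,"y":0.0015,"z":0,"rx":0,"ry":0,"rz":0},{"fingers":0.005,"x":0,"y":0,"z":0,"rx":0,"ry":0,"rz":0},{"fingers":0.005,"x":0,"y":0,"z":0,"rx":0,"ry":0,"rz":0}]' 50
python3 -m jog '[{"fingers":0.005,"x":-0.001,"y":0.0015,"z":0,"rx":0,"ry":0,"rz":0},{"fingers":0.005,"x":0,"y":0,"z":0,"rx":0,"ry":0,"rz":0},{"fingers":0.005,"x":0,"y":0,"z":0,"rx":0,"ry":0,"rz":0}]' 50
```

```text
clock: 15.3
tcp_pos: [0.6098, 0.1523, 0.0494]
orientation: [-2.219, -2.221, 0.003]
contact_force: [-9.3, 0.2, 9.3]
grip_width: 0.0156
gripper_force: 49.3
clock: 15.68
tcp_pos: [0.61, 0.1522, 0.0493]
orientation: [-2.216, -2.221, 0.005]
contact_force: [-13.0, 2.4, 11.2]
grip_width: 0.015
gripper_force: 49.5
```

The motion has stalled and the force is rising: this is the rear stop. One small push more for firmness, then check.

```bash
python3 -m jog '[{"fingers":0.005,"x":-0.0005,"y":0.001,"z":0,"rx":0,"ry":0,"rz":0},{"fingers":0.005,"x":0,"y":0,"z":0,"rx":0,"ry":0,"rz":0},{"fingers":0.005,"x":0,"y":0,"z":0,"rx":0,"ry":0,"rz":0}]' 50
python3 - <<'E'
from h import *
im,P=cloud("side")
cv2.imwrite("pics/c7.png",cv2.resize(im[155:245,170:280,::-1],None,fx=6,fy=6,interpolation=cv2.INTER_CUBIC))
E
```

```text
clock: 16.05
tcp_pos: [0.6101, 0.1521, 0.0493]
orientation: [-2.215, -2.221, 0.006]
contact_force: [-14.4, 2.1, 13.2]
grip_width: 0.0155
gripper_force: 49.6
```

View pics/c7.png

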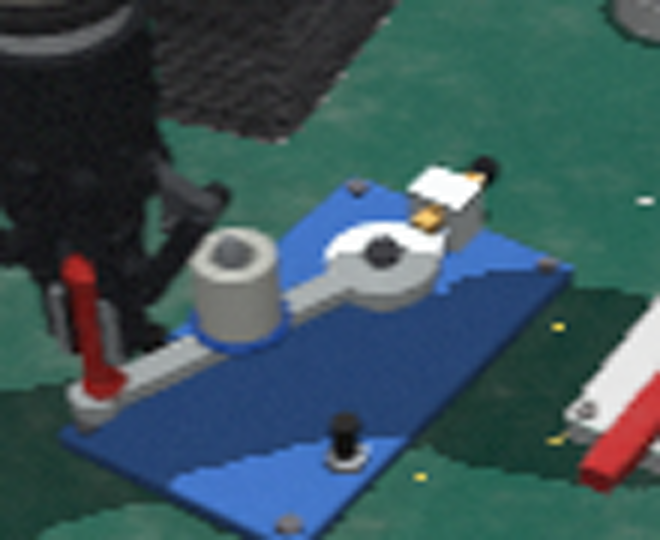

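Roller is on the pin at (238,290), and the arm is at its rear stop with the handle between the pads at (90,330). The handle looks tilted, so I'm checking that against the calibration.

```bash
python3 - <<'E'
from h import *
im,P=cloud("side"); h=cv2.cvtColor(im,cv2.COLOR_RGB2HSV)
m=((h[...,0]<8)|(h[...,0]>172))&(h[...,1]>150)&(np.linalg.norm(P[...,:2]-[.61,.155],axis=-1)<.05)
q=P[m]
for a in range(30,105,12):
    s=q[(q[:,2]>a/1e3)&(q[:,2]<(a+12)/1e3)]; print(a,len(s),s.mean(0).round(4) if len(s) else 0)
print(proj("side",[[.61,.155,.03],[.61,.155,.1],[.511,.176,.03],[.511,.176,.1]]).round(1).tolist())
print([(round(float(e["score"]),2),np.round(e["xyz"],4).tolist()) for n in("handle_centre","handle","roller_centre") for e in r.landmark_of(n,"side")[:3]])
E
```

```text
30 17 [0.6083 0.1615 0.0367]
42 17 [0.6092 0.1619 0.0469]
54 15 [0.6124 0.162  0.0604]
66 14 [0.6124 0.1615 0.0729]
78 13 [0.6118 0.1617 0.0845]
90 30 [0.6124 0.1602 0.097 ]
102 0 0
[[187.5, 218.9], [184.5, 198.2], [218.7, 234.2], [216.9, 213.2]]
[(0.53, [0.613, 0.1546, 0.0649]), (0.42, [0.5702, 0.0951, 0.0479]), (0.54, [0.6099, 0.1569, 0.0268]), (0.93, [0.4516, 0.3707, 0.0187]), (0.84, [0.479, 0.2877, 0.0186]), (0.79, [0.3121, 0.2165, 0.0207])]
```

```bash
python3 -c "
from bench import r
print(r.hand_in())"
```

```text
the job is handed in; nothing more can be done
None
```

The white roller is on the pin, flange down and released, and the sprung arm is pushed back against its rear stop with the gripper still holding the red handle. I handed it in at about 16 s of the 54 s allowed, and no result came back; the ratchet click is inferred from the arm's travel, and the tin and look-alike rollers were not touched.

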